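# Click a key tag shut with the snap pliers

### The job

Two snap pliers stand in bench holders on the counter; one of them has a white two-shell key tag between its jaws. Press the upper handle of that pair down until the tag's press stud clicks fully home, then let the handle spring open again. Let the pliers close the tag rather than pushing on the tag itself, and do not press the empty pair.

Things in the scene. Friction and masses are not known exactly. Their poses are not given: they have to be found in the camera images.
- pliers_press (a point): Top of the loaded pliers' upper handle, mid-grip: the place to press. Flat black grip 24 wide, 112 mm long, sloping up 0.33 rad away from the jaws. Open, it lies 117 mm above the table, 110 mm back from the hinge pin (70 mm high). Moves with the handle. Open: x level, handle to jaws; y level, left, where the tag stands out 53 mm; z up.
- pliers (a joint): Hinge of the loaded pliers (fixed on edge in a 180 x 80 mm holder), rad: 0 sprung open (start), grows as the upper handle goes down, stop at 0.24. Jaw meets tag at 0.07, stud clicks at about 0.14, home at 0.21. The press point sinks 26 mm over the swing; about 3 N at first, up to about 8 N, much more only against the stop. It springs open by itself.
- snap (a joint): Press stud of the white key tag (34 x 70 x 10 mm when shut) in those jaws: rise of its lower shell towards the upper, m. 0 = open, 7 mm gap (start); clicks over at about 0.0035, then draws itself to 0.0065 or more and stays; 0.007 = shells together.
- spare (a joint): Hinge of the other, identical pliers, with empty jaws, in its own holder, rad: 0 = open (start), stop at 0.24. The two pairs swap sides at random, one left, one right. Not to be pressed.
Things that resemble listed ones, but are neither listed nor needed, are in the scene too. What is shaped like the part that bears pliers_press but blue is not meant.

How it is judged:
By the outcome, as a careful person would: the job done as asked, in the order asked, and still so for the second after the job is handed in, with the robot touching nothing.
It also fails if it takes over 32 s, if anything falls off the work surface, if the arm or the gripper's body presses on something with over 40 N, if the wrist force passes 120 N, or if a joint passes its speed limit or range.

### The arm

A 6-joint arm with a two-finger parallel gripper is mounted at the origin on the work surface. World frame = base frame: x ahead of the robot, y to its left, z up, the work surface at z = 0. Lengths are in m, angles in rad, forces in N, time in s.
With the tool pointing down it reaches from about 0.325 to 0.85 m from the base axis. Payload 15.5 kg.
Tool frame: the origin (TCP) lies between the finger pads; the fingertips stand ahead of it and the grasp point (between the pads) is the TCP (r.finger_overhang is the z of the fingertips in the tool frame, in m); z points along the fingers, y is the line along which they close (so a half turn about z gives the same grasp; the last joint's range is limited). The gripper opens to 91 mm and grips with 3 to 60 N. Pads are 32 mm wide; open, the fingers measure 118 mm over their backs; the gripper's body (76 mm by 178 mm) begins 60 mm behind the grasp point.
Start: joints at [-1.262, 0.494, 1.345, -0, 1.302, -0.096], TCP at [0.246, -0.575, 0.233] pointing down, gripper open.
Joint ranges: [-2.91, 2.91], [-0.82, 2.16], [0.22, 2.67], [-1.22, 4.37], [0.12, 2.79], [-3.08, 3.08]. Speed limits (rad/s): [1.89, 1.89, 2.57, 3.01, 3.01, 3.01].

### API

Orientations are given as [roll, pitch, yaw] about the fixed x, y, z axes, in that order (R = Rz(yaw) Ry(pitch) Rx(roll)).
In Python, from cell import r gives the robot as it stands.
- The arm moves only by the tool jog_arm, never from a script. Its argument "increments" is a list of rows, each a list of 7 numbers: the shift along the tool's x, y, z in mm, then the turn, a rotation vector about the tool's x, y, z in rad, then the finger opening in mm, from 0 to 91.2. In form: [[dx, dy, dz, wx, wy, wz, fingers], ...]. A call has 1 to 20 rows; each row shifts and turns the commanded pose from where the row before left it, along the tool's axes as they then stand; what a row does not reach is not made up. A row lasts 1/10 s, in which the tool goes at most 50 mm and 8.59 degrees, less where a joint would pass 70% of its speed; a pose out of reach is approached as far as the arm can. A call with a gripper value outside its range is refused whole. The fingers move at their own pace and stop on an object; "force" is the grip in N (left out, the last holds). Time passes only in rows, so rows that do not move let the fingers close. It gives the time, the measured TCP pose, the force, the opening and the grip force at its end, in the units of the state.
- r.get_obs(): the state, without advancing time (a new reading comes with each control period).
- r.read_camera(name): name is "scene" or "top"; returns a dict with "color" (400x640x3 uint8, red, green, blue), "range_z" (400x640 float32, m along the optical axis (not along the pixel's ray), 0 where there is no reading), "intrinsics" (3x3 intrinsics, pixels), "R" (3x3) and "t" (3): a world point X has camera coordinates R X + t. Camera axes: x right, y down, z forward; pixel columns grow to the right and rows downward; lengths in m; the calibration is good to about 2 mm. A picture is of the moment at which its call begins.
- r.finish_job(): hands the job in; it is judged then, once.
The state is a dict: "clock": time; "joint_positions": joint angles; "joint_velocities": joint speeds; "joint_efforts": joint torques, N m; "tcp_pos": TCP position; "ee_rot": TCP orientation; "ft_force": force on the tool from outside, world axes, zero at the start; "moment": the same for the moment, N m; "finger_gap": finger opening in m; "finger_force": force on a finger pad.
Only numpy, scipy, OpenCV 4.12 (cv2) and the standard library are available. Lean on these libraries where they do the work, as an engineer would, in place of code of your own. Each camera call takes 0.05 s, during which the arm holds its last target. There are 200 camera calls.

## Working session

There is one attempt and no reset: what is moved stays moved. The work goes in short steps, Python scripts to look and compute and a tool call to move; the robot and the scene stay as the last step left them, time stands still between calls to the robot, and variables do not carry over. Pictures are saved under pics/ and viewed, at most 10 in all, crops included, and the job is handed in when it is done.

Besides the shell and the picture viewer there is one more tool, called in YAML: its name, and indented under it one key for each argument. jog_arm: Moves the arm, as the interface text tells. Its arguments: {"type":"object","properties":{"increments":{"type":"array","items":{"type":"array","items":{"type":"number"}}},"force":{"type":"number"}},"required":["increments"]}

```bash
mkdir -p pics
python3 - <<'E'
from cell import r
import cv2,numpy as np,pickle
d={n:r.read_camera(n) for n in("scene","top")}
pickle.dump(d,open("v0.pkl","wb"))
for n in d:
    cv2.imwrite(f"pics/{n}0.png",d[n]["color"][...,::-1]); print(n,d[n]["intrinsics"].tolist(),d[n]["R"].round(3).tolist(),d[n]["t"].round(3))
o=r.get_obs();print(o["clock"],o["tcp_pos"],o["ee_rot"],r.finger_overhang)
E
```

```text
scene [[370.14881002915683, 0.0, 315.6383182744614], [0.0, 370.14881002915683, 199.0018955087416], [0.0, 0.0, 1.0]] [[-0.315, 0.949, 0.009], [0.733, 0.249, -0.633], [-0.603, -0.193, -0.774]] [ 0.163 -0.329  1.333]
top [[394.0003353990069, 0.0, 310.03646318689084], [0.0, 394.0003353990069, 199.65532973479185], [0.0, 0.0, 1.0]] [[-0.025, -1.0, -0.001], [-0.996, 0.025, -0.089], [0.089, -0.001, -0.996]] [-0.002  0.503  0.956]
0.1 [ 0.24549069 -0.57441549  0.23239477] [-3.14047146e+00 -1.34087254e-04  4.03790615e-01] 0.019
```

View pics/scene0.png

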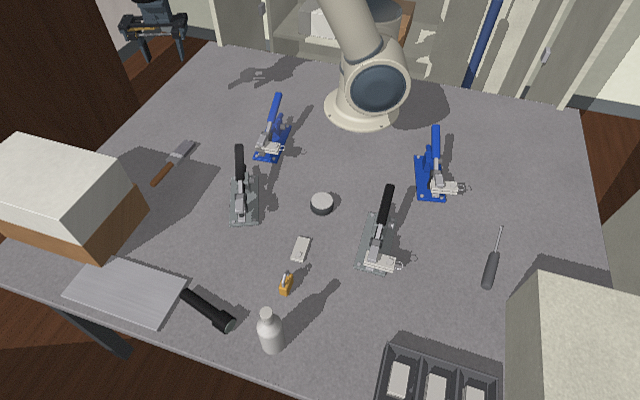

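View pics/top0.png

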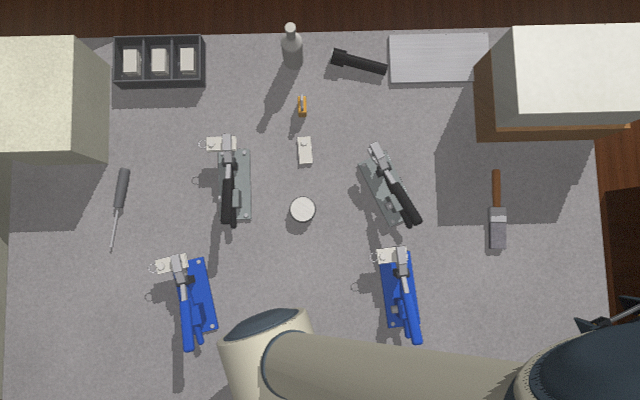

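Scene view: there are four pliers. Two are blue, at scene (272,130) and (435,165), and are decoys. Of the two black-handled pairs, the one at scene (380,235) / top (230,180) has a white tag in its jaws at top (220,143). The one at scene (243,185) / top (393,185) has empty jaws. The black pair with the white tag fits the description. I'll confirm it in a crop and measure the grip.

Run:
```python
import cv2,numpy as np,pickle
d=pickle.load(open("v0.pkl","rb"))
c=d["top"]["color"][120:240,185:265]; e=d["scene"]["color"][170:290,340:420]
f=d["top"]["color"][120:240,350:430]
im=np.hstack([cv2.resize(q,(320,480),interpolation=cv2.INTER_CUBIC) for q in(c,e)]+[cv2.resize(f,(160,240))[[*range(240)]+[0]*240]])
cv2.imwrite("pics/crop0.png",im[...,::-1])
def pts(n,box,f):
    v=d[n];x0,x1,y0,y1=box;m=np.zeros((400,640),np.uint8);m[y0:y1,x0:x1]=1
    m&=f(v["color"].astype(int)).astype(np.uint8)
    ys,xs=np.nonzero(m&(v["range_z"]>0));z=v["range_z"][ys,xs]
    P=(np.linalg.inv(v["intrinsics"])@np.c_[xs,ys,np.ones(len(xs))].T)*z
    return (v["R"].T@(P-v["t"][:,None])).T
blk=lambda c:c.max(2)<50
for n,b in(("top",(205,250,165,240)),("scene",(365,400,175,250))):
    P=pts(n,b,blk);P=P[(P[:,2]>.08)&(P[:,2]<.17)]
    l=cv2.fitLine(P[:,:2].astype(np.float32),cv2.DIST_L2,0,.01,.01).ravel()
    u=l[:2]*np.sign(l[0]);s=(P[:,:2]-l[2:])@u;w=(P[:,:2]-l[2:])@[-u[1],u[0]]
    k=np.polyfit(s,P[:,2],1)
    print(n,len(P),"axis",u,"yaw",np.arctan2(u[1],u[0]),"c",l[2:],"s",np.percentile(s,[0,3,97,100]),"w",np.percentile(w,[3,50,97]),"z",P[:,2].min(),P[:,2].max(),"slope",k)
    for a in np.arange(-.06,.07,.02):
        q=P[abs(s-a)<.01]; 
        if len(q):print(round(a,2),len(q),np.median(q,0).round(4), q[:,2].max().round(4))
W=pts("top",(195,245,130,155),lambda c:c.min(2)>190);W=W[W[:,2]>.03]
print("tag",len(W),W.mean(0),W.min(0),W.max(0))
```

```text
top 55 axis [ 0.9964108  -0.08464956] yaw -0.08475099 c [0.4974047  0.17258295] s [-0.05121117 -0.05100727  0.04653504  0.04936662] w [-0.01291683 -0.00424774  0.01553048] z 0.0897024328863797 0.1299620929068033 slope [-0.33071831  0.10946537]
-0.06 6 [0.4464 0.1738 0.123 ] 0.1243
-0.04 11 [0.4555 0.1831 0.1251] 0.13
-0.02 4 [0.4804 0.1728 0.1132] 0.1199
0.0 10 [0.4999 0.1824 0.1098] 0.1152
0.02 8 [0.5185 0.1648 0.1044] 0.1076
0.04 16 [0.5384 0.1639 0.0953] 0.0998
scene 365 axis [0.9998614  0.01664816] yaw 0.016648933 c [0.5008434  0.17515375] s [-0.05313129 -0.04897159  0.04621244  0.05013026] w [-0.01036142  0.00012588  0.01025946] z 0.08835104969985279 0.12989041418197717 slope [-0.3427249   0.10993378]
-0.06 5 [0.4478 0.1764 0.1262] 0.1273
-0.04 70 [0.462  0.1739 0.1233] 0.1299
-0.02 71 [0.4815 0.1756 0.1168] 0.1217
0.0 69 [0.5005 0.1753 0.1099] 0.1165
0.02 76 [0.5205 0.1753 0.1031] 0.1095
0.04 73 [0.5395 0.1759 0.0962] 0.1014
0.06 1 [0.5511 0.1697 0.0936] 0.0936
tag 181 [0.64005285 0.20207639 0.07552396] [0.62387782 0.15989872 0.07165586] [0.65475418 0.2465045  0.08045438]
```

View pics/crop0.png

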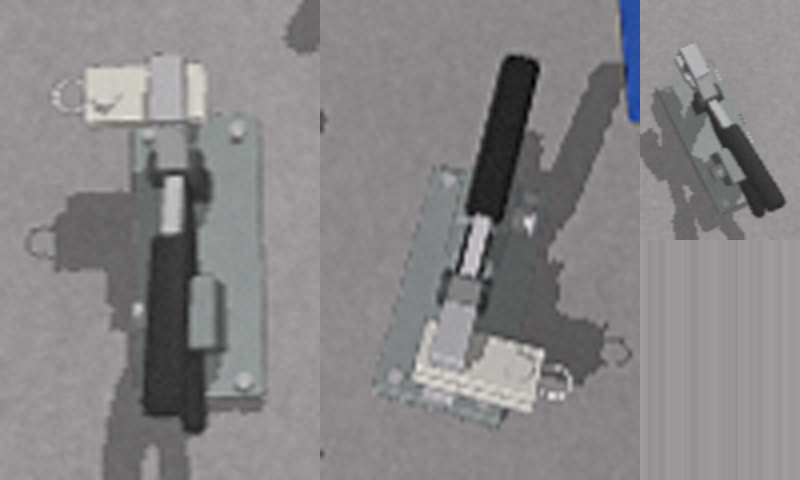

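The crop confirms it. The left pair, at top (230,185), has the black grip with the white tag in its jaws; the right pair's jaws are empty. The grip spans x 0.447–0.553, which is the expected 106 mm in plan, with y ≈ 0.174. Its top at mid-grip is 0.1165 high against the 0.117 given, and the slope is 0.33–0.34. I'll close the fingers and travel there high.

jog_arm:
  increments:
    - [0, 0, 0, 0, 0, 0.135, 0]
    - [0, 0, 0, 0, 0, 0.135, 0]
    - [0, 0, 0, 0, 0, 0.134, 0]
    - [13, -37, 0, 0, 0, 0, 0]
    - [13, -37, 0, 0, 0, 0, 0]
    - [13, -37, 0, 0, 0, 0, 0]
    - [13, -37, 0, 0, 0, 0, 0]
    - [13, -37, 0, 0, 0, 0, 0]
    - [13, -37, 0, 0, 0, 0, 0]
    - [13, -37, 0, 0, 0, 0, 0]
    - [13, -37, 0, 0, 0, 0, 0]
    - [13, -37, 0, 0, 0, 0, 0]
    - [13, -37, 0, 0, 0, 0, 0]
    - [13, -37, 0, 0, 0, 0, 0]
    - [13, -37, 0, 0, 0, 0, 0]
    - [13, -37, 0, 0, 0, 0, 0]
    - [13, -37, 0, 0, 0, 0, 0]
    - [13, -37, 0, 0, 0, 0, 0]
    - [13, -37, 0, 0, 0, 0, 0]
    - [13, -37, 0, 0, 0, 0, 0]
  force: 20

```text
clock: 2.1
tcp_pos: [0.4668, 0.0559, 0.2328]
ee_rot: [3.142, 0.0, -0.0]
ft_force: [0.7, -0.4, -0.8]
finger_gap: 0.0004
finger_force: 0.0
```

jog_arm:
  increments:
    - [10, -30, 0, 0, 0, 0, 0]
    - [10, -30, 0, 0, 0, 0, 0]
    - [11, -29, 0, 0, 0, 0, 0]
    - [10, -29, 0, 0, 0, 0, 0]
    - [0, 0, 20, 0, 0, 0, 0]
    - [0, 0, 20, 0, 0, 0, 0]
    - [0, 0, 20, 0, 0, 0, 0]
    - [0, 0, 10, 0, 0, 0, 0]
    - [0, 0, 0, 0, 0, 0, 0]

```text
clock: 3.0
tcp_pos: [0.507, 0.172, 0.1618]
ee_rot: [3.141, 0.002, -0.0]
ft_force: [0.2, -0.2, 0.4]
finger_gap: 0.0004
finger_force: 0.0
```

Run:
```python
from cell import r
import cv2,numpy as np
a=r.read_camera("top")["color"][110:240,180:280];b=r.read_camera("scene")["color"][160:290,330:430]
cv2.imwrite("pics/near.png",np.hstack([cv2.resize(q,(400,520),interpolation=cv2.INTER_CUBIC) for q in(a,b)])[...,::-1])
o=r.get_obs();print(o["tcp_pos"],o["ft_force"])
```

```text
[0.50800135 0.17219601 0.16341439] [ 1.04114323 -0.55157321  0.11649936]
```

View pics/near.png

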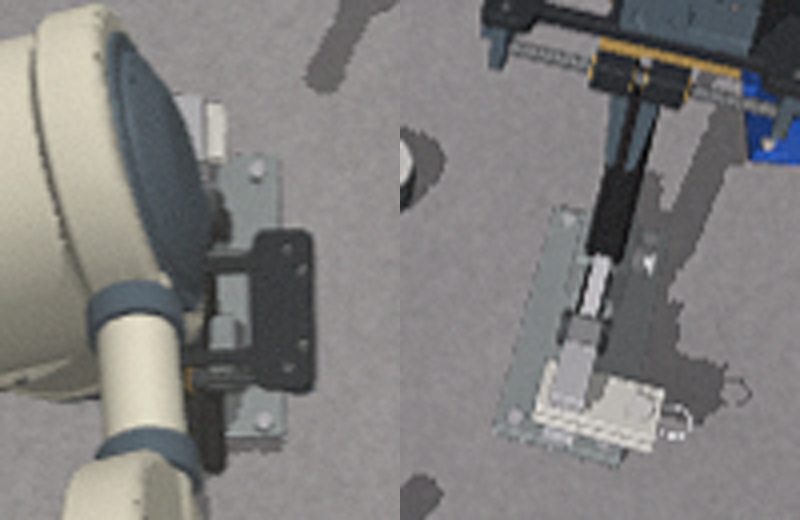

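The fingertips sit over the black grip: in the right panel the tips are around (628,165), just above the grip. The tag and jaws are untouched. I'll press slowly and watch the force.

jog_arm:
  increments:
    - [0, 0, 10, 0, 0, 0, 0]
    - [0, 0, 8, 0, 0, 0, 0]
    - [0, 0, 4, 0, 0, 0, 0]
    - [0, 0, 4, 0, 0, 0, 0]
    - [0, 0, 4, 0, 0, 0, 0]
    - [0, 0, 0, 0, 0, 0, 0]
    - [0, 0, 0, 0, 0, 0, 0]

```text
clock: 3.8
tcp_pos: [0.5079, 0.1722, 0.133]
ee_rot: [-3.142, -0.0, -0.0]
ft_force: [-0.2, 0.9, 2.7]
finger_gap: 0.0004
finger_force: 1.0
```

jog_arm:
  increments:
    - [0, 0, 3, 0, 0, 0, 0]
    - [0, 0, 3, 0, 0, 0, 0]
    - [0, 0, 3, 0, 0, 0, 0]
    - [0, 0, 0, 0, 0, 0, 0]
    - [0, 0, 0, 0, 0, 0, 0]

```text
clock: 4.3
tcp_pos: [0.5076, 0.1722, 0.1238]
ee_rot: [3.142, 0.0, -0.0]
ft_force: [-2.2, 0.8, 4.0]
finger_gap: 0.0004
finger_force: 1.7
```

jog_arm:
  increments:
    - [0, 0, 3, 0, 0, 0, 0]
    - [0, 0, 3, 0, 0, 0, 0]
    - [0, 0, 2, 0, 0, 0, 0]
    - [0, 0, 0, 0, 0, 0, 0]
    - [0, 0, 0, 0, 0, 0, 0]

```text
clock: 4.8
tcp_pos: [0.5076, 0.1722, 0.1159]
ee_rot: [3.142, 0.0, -0.0]
ft_force: [-2.8, -0.5, 4.6]
finger_gap: 0.0005
finger_force: 2.0
```

jog_arm:
  increments:
    - [0, 0, 2, 0, 0, 0, 0]
    - [0, 0, 1, 0, 0, 0, 0]
    - [0, 0, 0, 0, 0, 0, 0]
    - [0, 0, 0, 0, 0, 0, 0]

```text
clock: 5.2
tcp_pos: [0.5077, 0.1722, 0.113]
ee_rot: [3.142, 0.0, -0.0]
ft_force: [-3.1, 0.9, 5.2]
finger_gap: 0.0007
finger_force: 2.2
```

jog_arm:
  increments:
    - [0, 0, 1, 0, 0, 0, 0]
    - [0, 0, 1, 0, 0, 0, 0]
    - [0, 0, 0, 0, 0, 0, 0]
    - [0, 0, 0, 0, 0, 0, 0]

```text
clock: 5.6
tcp_pos: [0.5077, 0.1722, 0.111]
ee_rot: [-3.142, 0.0, -0.0]
ft_force: [-1.9, 0.9, 5.4]
finger_gap: 0.0
finger_force: 2.3
```

Run:
```python
from cell import r
import cv2,numpy as np
b=r.read_camera("scene")["color"][160:290,330:430]
cv2.imwrite("pics/press.png",cv2.resize(b,(460,598),interpolation=cv2.INTER_CUBIC)[...,::-1])
```

```text
(no output)
```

View pics/press.png

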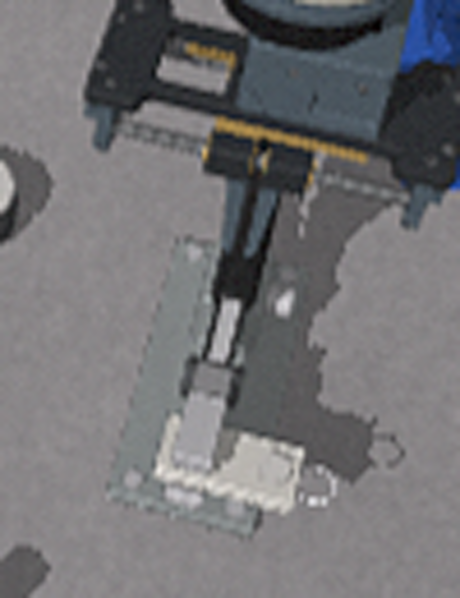

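The shells at picture (230,480) now look closed, and the tips are still square on the grip. The stop hasn't been felt yet, so I'll continue in 1 mm steps.

jog_arm:
  increments:
    - [0, 0, 1, 0, 0, 0, 0]
    - [0, 0, 0, 0, 0, 0, 0]
    - [0, 0, 0, 0, 0, 0, 0]

```text
clock: 5.95
tcp_pos: [0.5076, 0.1722, 0.11]
ee_rot: [3.142, 0.0, -0.0]
ft_force: [-2.3, 0.2, 5.1]
finger_gap: 0.0008
finger_force: 2.5
```

jog_arm:
  increments:
    - [0, 0, 1, 0, 0, 0, 0]
    - [0, 0, 0, 0, 0, 0, 0]
    - [0, 0, 0, 0, 0, 0, 0]

```text
clock: 6.25
tcp_pos: [0.5076, 0.1722, 0.109]
ee_rot: [-3.142, 0.0, -0.0]
ft_force: [-2.7, -0.8, 7.2]
finger_gap: 0.0003
finger_force: 3.2
```

jog_arm:
  increments:
    - [0, 0, 1, 0, 0, 0, 0]
    - [0, 0, 0, 0, 0, 0, 0]
    - [0, 0, 0, 0, 0, 0, 0]

```text
clock: 6.55
tcp_pos: [0.5074, 0.1722, 0.1082]
ee_rot: [3.142, 0.0, -0.0]
ft_force: [-4.8, -0.4, 10.8]
finger_gap: 0.0005
finger_force: 5.0
```

jog_arm:
  increments:
    - [0, 0, 1, 0, 0, 0, 0]
    - [0, 0, 0, 0, 0, 0, 0]
    - [0, 0, 0, 0, 0, 0, 0]

```text
clock: 6.85
tcp_pos: [0.5074, 0.1722, 0.1074]
ee_rot: [-3.142, 0.0, -0.0]
ft_force: [-6.5, -0.1, 14.8]
finger_gap: 0.0004
finger_force: 7.2
```

The force is now 14.8 N, well above the 8 N working force, and climbing 4 N per mm, so the handle is at its stop. I'll release it slowly and retreat.

jog_arm:
  increments:
    - [0, 0, -4, 0, 0, 0, 0]
    - [0, 0, -5, 0, 0, 0, 0]
    - [0, 0, -5, 0, 0, 0, 0]
    - [0, 0, -5, 0, 0, 0, 0]
    - [0, 0, -5, 0, 0, 0, 0]
    - [0, 0, -5, 0, 0, 0, 0]
    - [0, 0, -10, 0, 0, 0, 0]
    - [0, 0, -20, 0, 0, 0, 0]
    - [0, 0, -30, 0, 0, 0, 0]
    - [0, 0, -30, 0, 0, 0, 0]
    - [0, 30, -10, 0, 0, 0, 0]
    - [0, 35, 0, 0, 0, 0, 0]
    - [0, 35, 0, 0, 0, 0, 0]
    - [0, 35, 0, 0, 0, 0, 0]
    - [0, 35, 0, 0, 0, 0, 0]
    - [0, 35, 0, 0, 0, 0, 0]
    - [0, 35, 0, 0, 0, 0, 0]
    - [0, 35, 0, 0, 0, 0, 0]
    - [0, 30, 0, 0, 0, 0, 0]
    - [0, 0, 0, 0, 0, 0, 0]

```text
clock: 8.85
tcp_pos: [0.5074, -0.1358, 0.2363]
ee_rot: [3.141, 0.0, -0.003]
ft_force: [0.8, 0.9, 0.7]
finger_gap: 0.0006
finger_force: 0.0
```

Run:
```python
from cell import r
import cv2,numpy as np,pickle
v=r.read_camera("scene");d=pickle.load(open("v0.pkl","rb"))["scene"]
for n,q in(("before",d),("after",v)):
    m=np.zeros((400,640),bool);m[175:250,365:400]=1
    ys,xs=np.nonzero(m&(q["color"].max(2)<50)&(q["range_z"]>0))
    P=(q["R"].T@((np.linalg.inv(q["intrinsics"])@np.c_[xs,ys,np.ones(len(xs))].T)*q["range_z"][ys,xs]-q["t"][:,None])).T
    P=P[(P[:,2]>.08)&(P[:,2]<.17)];print(n,len(P),np.polyfit(P[:,0],P[:,2],1),P[:,2].max())
f=lambda q:cv2.resize(q["color"][235:280,350:425],(750,290),interpolation=cv2.INTER_CUBIC)
cv2.imwrite("pics/cmp.png",np.vstack([f(d),f(v)])[...,::-1])
o=r.get_obs();print(o["clock"],o["tcp_pos"],o["ft_force"])
```

```text
before 365 [-0.34276227  0.281604  ] 0.12989041418197717
after 363 [-0.34790949  0.28435123] 0.12928697897657448
8.9 [ 0.50727335 -0.13408942  0.23615007] [-0.02270293  0.03000584 -0.1167792 ]
```

View pics/cmp.png

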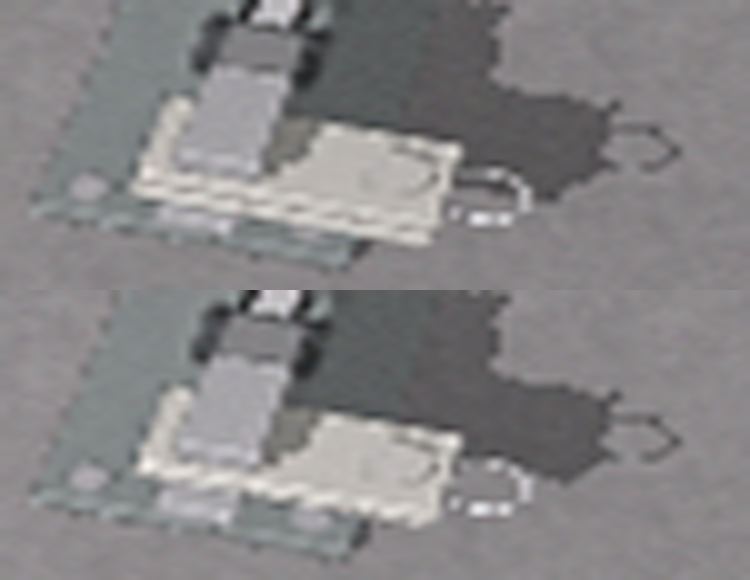

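The top half (before) shows a dark gap between the tag's shells along (150–430, 190–240). In the bottom half (after) the shells are together with no gap. The handle is back at its open slope and height, and the robot is clear of everything.

```bash
python3 -c "
from cell import r
print(r.finish_job())"
```

```text
the job is handed in; nothing more can be done
None
```

I pressed the loaded pliers' handle down to its stop and the tag now shows no gap between its shells; the handle has sprung open again, the empty pair was never touched, and the job is handed in.

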